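# Stand a link plate in the sprung inspection clamp

## Robot

A 6-joint arm with a two-finger parallel gripper is mounted at the origin on the work surface. World frame = base frame: x ahead of the robot, y to its left, z up, the work surface at z = 0. Lengths are in mm, angles in rad, forces in N, time in s.
With the tool pointing down it reaches from about 300 to 775 mm from the base axis. Payload 14.6 kg.
Tool frame: the origin (TCP) lies between the finger pads; the fingertips stand manip.nose_length ahead of it and the grasp point (between the pads) lies 11 mm behind it (manip.nose_length is the distance from the TCP to the fingertips, in mm); z points along the fingers, y is the line along which they close (so a half turn about z gives the same grasp; the last joint's range is limited). The gripper opens to 94 mm and grips with 3 to 60 N. Pads are 16 mm wide; open, the fingers measure 119 mm over their backs; the gripper's body (75 mm by 177 mm) begins 78 mm behind the grasp point.
Start: joints at [-1.186, 0.3, 1.521, -0, 1.321, -0.067], TCP at [240.114, -494.808, 213.446] pointing down, gripper open.
Joint ranges: [-3.03, 3.03], [-0.79, 2.21], [0.23, 2.52], [-1.04, 4.18], [0, 3.07], [-2.55, 2.55]. Speed limits (rad/s): [2.22, 2.22, 2.57, 3.14, 3.14, 3.14].

## Interface

Orientations are given as [roll, pitch, yaw] about the fixed x, y, z axes, in that order (R = Rz(yaw) Ry(pitch) Rx(roll)).
In Python, from cell import manip, cams, job gives the robot as it stands.
- The arm moves only by the tool jog_arm, never from a script. Its argument "commands" is a list of rows, each an object of numbers: "dx", "dy", "dz": the shift along the tool's x, y, z each as a share of 40 mm, from -1 to 1; "ax", "ay", "az": the turn, a rotation vector about the tool's x, y, z each as a share of 10 degrees, from -1 to 1; "gripper": the closure, from 0 (fully open) to 1 (shut). A call has 1 to 10 rows; each row shifts and turns the commanded pose from where the row before left it, along the tool's axes as they then stand; what a row does not reach is not made up. A row lasts 1/8 s, in which the tool goes at most 62.5 mm and 10.7 degrees, less where a joint would pass 70% of its speed; a pose out of reach is approached as far as the arm can. A call with a number of a shift or a turn outside -1 to 1 is refused whole. A call with a gripper value outside its range is refused whole. The fingers move at their own pace and stop on an object; "squeeze" is the grip in N (left out, the last holds). Time passes only in rows, so rows that do not move let the fingers close. It gives the time, the measured TCP pose, the force, the opening and the grip force at its end, in the units of the state.
- manip.read_state(): the state, without advancing time (a new reading comes with each control period).
- cams.camera(name): name is "scene" or "top"; returns a dict with "image" (400x640x3 uint8, red, green, blue), "fx", "fy", "cx", "cy" (pixels), "world_to_cam" (4x4, takes a point from world to camera coordinates). Camera axes: x right, y down, z forward; pixel columns grow to the right and rows downward; lengths in mm; the calibration is good to about 2 mm. A picture is of the moment at which its call begins. There is no depth.
- job.sign_off(): hands the job in; it is judged then, once.
The state is a dict: "clock": time; "joints": joint angles; "qd": joint speeds; "effort": joint torques, N m; "eef_pos": TCP position; "eef_rot": TCP orientation; "wrist_force": force on the tool from outside, world axes, zero at the start; "moment": the same for the moment, N m; "finger_gap": finger opening in mm; "finger_force": force on a finger pad.
Only numpy, scipy, OpenCV 4.12 (cv2) and the standard library are available. Lean on these libraries where they do the work, as an engineer would, in place of code of your own. Each camera call takes 0.05 s, during which the arm holds its last target. There are 200 camera calls.

## Task

Take the aluminium link off its sloping rest and stand it upright, eye end up, in the slot of the spring-jaw inspection clamp: press its square foot in between the fixed wall and the sprung jaw so that it sits fully home on the slot's floor with its edge up against the end stop, and let go of it. Do not shift the stop's setting and leave the other things on the bench alone.

Things in the scene. Friction and masses are not known exactly. Their poses are not given: they have to be found in the camera images.
- link: Loose flat aluminium link, 130 long, 50 wide, 12 thick, about 0.25 kg: square foot and shank, round eye (50 outside, 28 bore, centre 105 from the foot) at the other end. Origin: centre of the foot's end face; z along the link to the eye, y along the width, x through the thickness. Both faces alike: it may stand either way round. It starts on the rest, sloping up at 50 degrees. (mm)
- rest: Fixed rest: grey base 130 x 90 x 8 with an aluminium slope 30 wide, 80 long, rising to +x at 50 degrees, and a ledge under the link's foot (foot centre 26 above the bench). Origin: centre of the base's underside. The link overhangs the slope by 10 on each side, so fingers can close across its width. (mm)
- fixture: Fixed clamp, white base 125 (x) x 195 (y) x 15. Slot along y between a steel fixed wall (-x side) and a sprung jaw (+x side), both y -55 to 55. Origin: on the underside, below the wall's slot face, mid length; z up. Slot floor = base top, z 15. Wall face upright z 15 to 42, then leans back to x -4 at z 50. Spring housing behind the jaw: x 61 to 79, 45 high. (mm)
- slot (a point): Point on the slot's floor, at the middle of its length, 6 mm from the fixed wall's face: the centre of the foot of a 12 mm plate standing flat against the wall. Axes as fixture (y along the slot).
- stop_face (a point): On the end stop's face, 15 above the slot floor, 6 from the wall's face; axes as fixture. The stop is a dark steel tongue 5 thick in the slot, z 16 to 45, coming from the -y end (thumb block 50 to 70 behind its face); its face looks to +y. Adjustable, set anywhere over 30, held by about 60 N friction. A link against it has its centre 25 to +y of this point. (mm)
- jaw (a joint): Sprung jaw, slides to +x, in m. 0 = closed, slot 6 mm wide; 0.006 = 12 mm wide (link in); at most 0.016. Spring closes it with 5 N at 0, plus 0.45 N per mm. Its face is upright from 16 to 40 mm above the clamp's underside; above, a lead-in lip slopes outward by 8 mm up to 54 mm, so a plate pressed down there wedges it open.
- cleaner: White plastic bottle with black cap, 56 mm across, 130 mm high, loose; bystander. Origin: centre of its underside.
- objective: Loose steel microscope objective standing on end, 44 mm across, 75 mm high; bystander. Origin: centre of its underside.
- gauge_block: Loose steel block lying flat, 40 x 90 x 30 mm; bystander. Origin: centre of its underside.
Mind the look-alikes: they are no part of the job. Several things have the shape of the link; the one meant has the colours described above. Leave any red look-alike of the fixture alone.

How it is judged (in metres and radians):
At the end, for the whole second after the job is handed in: The link stands at rest in the clamp's slot, eye up, upright and in line with the slot within 0.06 rad, flat against the fixed wall within 4 mm, its foot on the slot's floor within 2.5 mm and its edge against the end stop within 2 mm (angle between link's own z axis and vertical below 0.06 rad and angle between the y axis of link and the y axis of fixture, either way round below 0.06 rad and x of link in the frame of slot between -0.004 and 0.004 m and z of link in the frame of slot between -0.002 and 0.0025 m and y of link in the frame of stop_face between 0.0225 and 0.027 m and linear speed of link below 0.01 m/s and angular speed of link below 0.1 rad/s); the robot touches nothing.
It fails at once if the end stop is shoved out of its setting (over 3 mm) (distance of stop_face from where it was at the start of the episode above 0.003 m).
It fails at once if the cleaner is knocked or shifted (over 20 mm) (distance of cleaner from where it was at the start of the episode above 0.02 m).
It fails at once if the objective is knocked or shifted (over 20 mm) (distance of objective from where it was at the start of the episode above 0.02 m).
It fails at once if the gauge block is knocked or shifted (over 20 mm) (distance of gauge_block from where it was at the start of the episode above 0.02 m).
It also fails if it takes over 58 s, if anything falls off the work surface, if the arm or the gripper's body presses on something with over 40 N, if the wrist force passes 120 N, or if a joint passes its speed limit or range.

## Working session

There is one attempt and no reset: what is moved stays moved. The work goes in short steps, Python scripts to look and compute and a tool call to move; the robot and the scene stay as the last step left them, time stands still between calls to the robot, and variables do not carry over. Pictures are saved under pics/ and viewed, at most 10 in all, crops included, and the job is handed in when it is done.

Besides the shell and the picture viewer there is one more tool, called in YAML: its name, and indented under it one key for each argument. jog_arm: Moves the arm, as the interface text tells. Shift numbers are shares of 40 mm and turn numbers shares of 10 degrees, none past 1 either way. Its arguments: {"type":"object","properties":{"commands":{"type":"array"},"squeeze":{"type":"number"}},"required":["commands"]}

```bash
ls; mkdir -p pics; cat > h.py <<'E'
import numpy as np, cv2
from cell import manip, cams, job
def snap(n):
    c=cams.camera(n); return c
E
python3 - <<'E'
from h import *
import pickle
d={n:snap(n) for n in("scene","top")}
pickle.dump(d,open("c.pkl","wb"))
for n in d:
    cv2.imwrite(f"pics/{n}0.png",d[n]["image"][:,:,::-1]); print(n,d[n]["fx"],d[n]["cx"],d[n]["cy"],np.round(d[n]["world_to_cam"],3).tolist())
print(manip.nose_length,manip.read_state())
E
```

```text
pics
scene 388.7749001858111 324.0592799585739 198.886305628451 [[-0.209, 0.978, -0.021, 141.162], [0.664, 0.127, -0.737, -322.282], [-0.718, -0.168, -0.676, 1192.333], [0.0, 0.0, 0.0, 1.0]]
top 407.27076347010063 312.4272641953926 201.59717084314357 [[-0.069, -0.998, 0.004, 24.973], [-0.968, 0.066, -0.242, 567.585], [0.242, -0.021, -0.97, 749.923], [0.0, 0.0, 0.0, 1.0]]
8.0 {'clock': 0.1, 'joints': array([-1.18559344e+00,  3.00400026e-01,  1.52153005e+00,  2.55447700e-06,
        1.32065615e+00, -6.65660786e-02]), 'qd': array([-0.00124959,  0.00032811, -0.00274791, -0.00058385, -0.00111341,
       -0.00052788]), 'effort': array([ 1.16150084e-03, -5.32644260e+01, -3.53281546e+01,  7.09568267e-02,
        2.34990043e-02, -6.81066263e-05]), 'eef_pos': array([ 240.03834596, -494.60976942,  212.94688725]), 'eef_rot': array([-3.14060144e+00, -6.85585775e-05,  4.51768298e-01]), 'wrist_force': array([ 0.01984666, -0.42868907, -0.16265191]), 'moment': array([-0.02179487,  0.00868729,  0.00383969]), 'finger_force': 0.0, 'finger_gap': 94.06552632095999}
```

View pics/scene0.png

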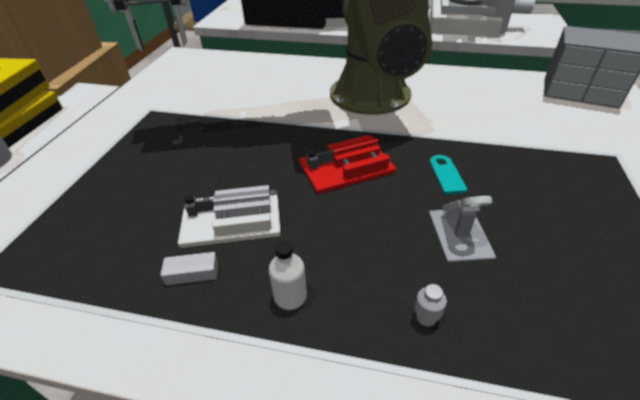

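View pics/top0.png

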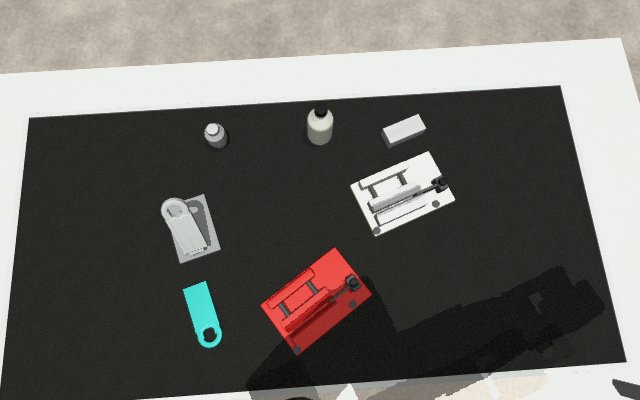

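The link-shaped things in the top view are the grey one on the rest (185,225) and the teal one lying flat (203,315). Only the grey one is aluminium and sloping on the rest. The clamp meant is the white one (403,193), not the red one (315,300). Next I'll enlarge both to confirm.

```bash
python3 - <<'E'
from h import *
import pickle
d=pickle.load(open("c.pkl","rb"))
t=d["top"]["image"];s=d["scene"]["image"]
def cr(i,x,y,w,h,k): return cv2.resize(i[y:y+h,x:x+w,::-1],None,fx=k,fy=k,interpolation=cv2.INTER_CUBIC)
a=cr(t,145,185,85,85,4.7); b=cr(t,345,145,115,100,3.47)
A=np.zeros((600,800,3),np.uint8)
a=cr(t,150,185,80,80,5);b=cr(t,340,150,120,90,3.33)[:,:400]
A[:400,:400]=a;A[:b.shape[0],400:400+b.shape[1]]=b
cv2.imwrite("pics/c1.png",np.hstack([cr(t,150,185,80,90,5),cr(t,345,150,80,90,5)[:, :400]])[:450])
cv2.imwrite("pics/c2.png",cr(t,345,145,115,95,6.9)[:600])
cv2.imwrite("pics/c1.png",np.hstack([cr(t,150,185,80,85,5),cr(s,425,185,80,85,5)]))
E
```

```text
(no output)
```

View pics/c1.png

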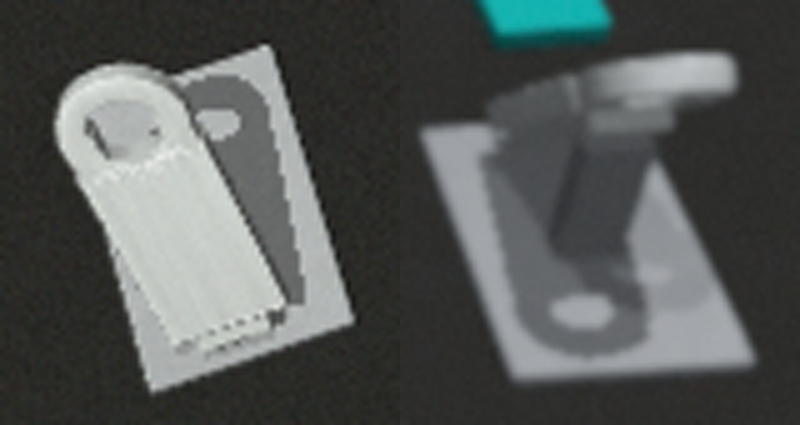

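View pics/c2.png

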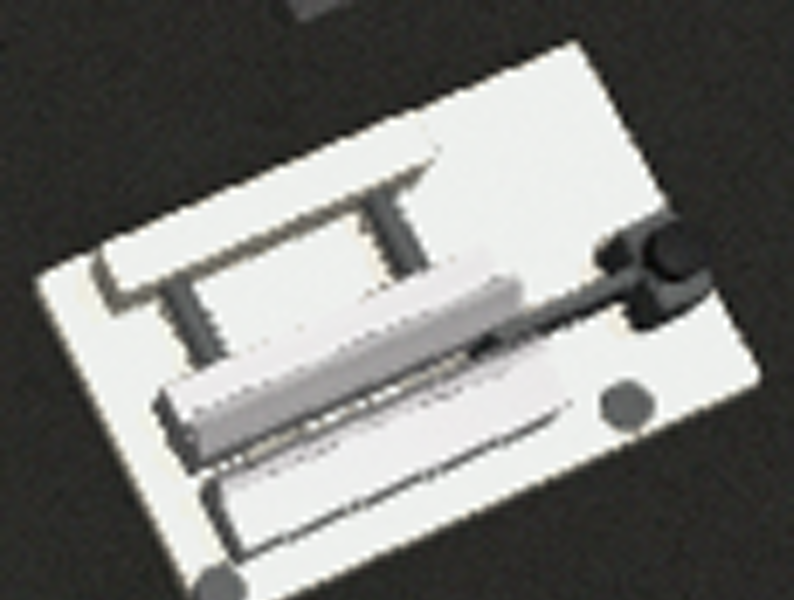

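Both crops confirm it. In c1 the aluminium link lies on the slope, with its foot corners at top px (186,254) and (207,246). The rest's base corners are at (203,194), (221,249) and (181,263). In c2 the white clamp's base corners are at (429,151), (350,185) and (455,200), and the stop tongue ends near (413,195).

```bash
cat >> h.py <<'E'
import pickle
from scipy.optimize import least_squares
D=pickle.load(open("c.pkl","rb"))
def proj(c,P):
    P=np.atleast_2d(P); q=P@c["world_to_cam"][:3,:3].T+c["world_to_cam"][:3,3]
    return np.c_[c["fx"]*q[:,0]/q[:,2]+c["cx"],c["fy"]*q[:,1]/q[:,2]+c["cy"]]
def pl(p,P):
    P=np.atleast_2d(np.array(P,float)); c,s=np.cos(p[2]),np.sin(p[2])
    return np.c_[p[0]+c*P[:,0]-s*P[:,1],p[1]+s*P[:,0]+c*P[:,1],P[:,2]]
def un(px,k,o): return (np.array(px,float)+.5)/k-.5+np.array(o)
def overlay(cam,segs,x,y,w,h,k,f):
    im=cv2.resize(cam["image"][y:y+h,x:x+w,::-1],None,fx=k,fy=k,interpolation=cv2.INTER_CUBIC)
    for a,b,col in segs:
        q=((proj(cam,[a,b])-[x,y]+.5)*k-.5)
        cv2.line(im,*[tuple(int(v*8) for v in r) for r in q],col,1,cv2.LINE_AA,3)
    cv2.imwrite(f,im); return im
E
python3 - <<'E'
from h import *
t=D["top"];s=D["scene"]
o=un([(577,40),(38,277),(760,378)],6.9,(345,145)); o=np.r_[o,[(376,236.5)]]
f=lambda p:(proj(t,pl(p,[(p[3],-97.5,15),(p[3],97.5,15),(p[3]-125,-97.5,15),(p[3]-125,97.5,15)]))-o)*[[1],[1],[1],[.3]]
r=least_squares(lambda p:np.r_[f(np.r_[p[:3],85]).ravel()],[590,-190,-.4]); p=r.x; print("fix (xm=85)",p,f(np.r_[p,85]).round(2).tolist())
o2=un([(265,45),(353,322),(153,390)],5,(150,185)); ol=un([(180,347),(285,307)],5,(150,185))
u=np.array([np.cos(np.radians(50)),0,np.sin(np.radians(50))]);n=np.array([-u[2],0,u[0]])
g=lambda q:np.r_[(proj(t,pl(q,[(65,-45,8),(-65,-45,8),(-65,45,8)]))-o2).ravel(),
 (proj(t,pl(q,[np.array([q[3],y,26])+6*n for y in(25,-25)]))-ol).ravel()]
r=least_squares(g,[580,220,.2,-40]);q=r.x;print("rest",q,g(q).round(2))
pickle.dump((p,q),open("pose.pkl","wb"))
def seg(p,L,c): return [(pl(p,[a])[0],pl(p,[b])[0],c) for a,b in L]
R=(0,0,255);G=(0,200,0);B=(255,0,0);Y=(0,200,200)
S=seg(p,[((x,-97.5,15),(x,97.5,15)) for x in(85,-40)],B)
S+=seg(p,[((-4,-55,50),(-4,55,50)),((0,-55,42),(0,55,42))],R)+seg(p,[((14,-55,54),(14,55,54)),((14,55,54),(6,55,40)),((6,-55,40),(6,55,40)),((14,-55,54),(6,-55,40))],G)
S+=seg(p,[((61,-55,45),(61,55,45)),((79,-55,45),(79,55,45))],Y)
a=overlay(t,S,345,145,115,95,6.9,"pics/o1.png")
F=np.array([q[3],0,26]);C=[]
th=np.linspace(0,2*np.pi,40)
for rr in(25,14):
    P=[F+105*u+6*n+rr*(np.cos(x)*u+np.sin(x)*np.array([0,1,0])) for x in th]; C+=list(zip(P,P[1:]))
C+=[(F+6*n+25*np.array([0,e,0]),F+6*n+105*u+25*np.array([0,e,0])) for e in(1,-1)]
SL=seg(q,C,R)
b=overlay(t,SL,150,185,80,85,5,"pics/x.png"); c=overlay(s,SL,425,185,80,85,5,"pics/x.png"); d=overlay(s,S,175,180,115,70,6.9,"pics/x.png")
cv2.imwrite("pics/o1.png",cv2.resize(a,(793,600) if 0 else (726,600))); cv2.imwrite("pics/o2.png",d)
cv2.imwrite("pics/o3.png",np.hstack([b,c]))
print("foot",pl(q,[F]),"eye",pl(q,[F+105*u]))
E
```

```text
fix (xm=85) [ 5.68295205e+02 -2.18709495e+02  3.56572870e-01] [[-0.01, -0.35], [-0.91, -0.01], [1.02, 0.27], [-0.34, 0.03]]
rest [ 5.44259179e+02  2.45782239e+02  2.88983886e-01 -4.97961877e+01] [ 0.32 -0.81  0.62 -0.42 -0.63  1.05 -1.36  0.3   1.09 -0.23]
foot [[496.52784321 231.59140136  26.        ]] eye [[561.22188597 250.82536224 106.43466653]]
```

View pics/o1.png

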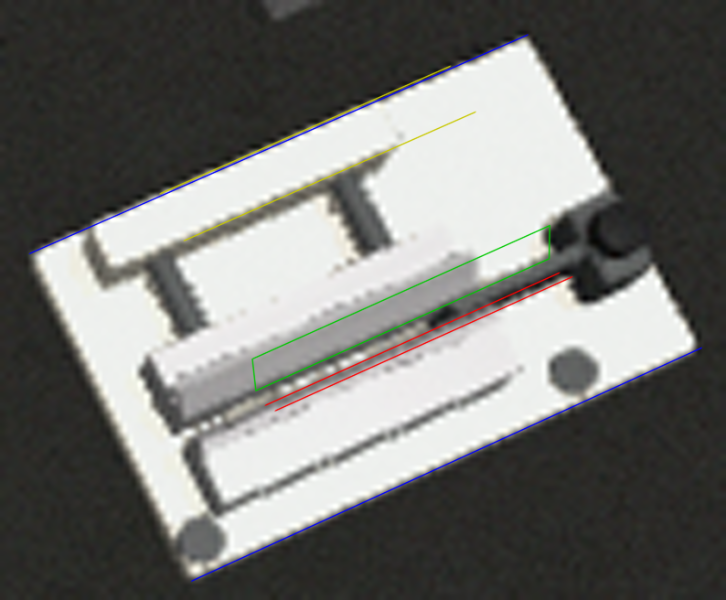

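View pics/o3.png

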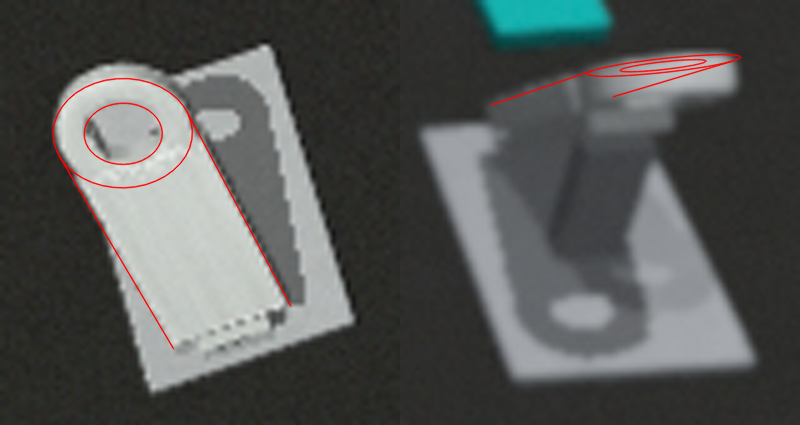

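The link model fits well. The clamp's yaw and base edges fit too, but the jaw sits about 25 mm to +y of the base's middle. I'll refine that with a contrast-stretched crop.

```bash
python3 - <<'E'
from h import *
t=dict(D["top"]);s=dict(D["scene"])
p,q=pickle.load(open("pose.pkl","rb"))
p=np.r_[pl(p,[(0,25,0)])[0][:2],p[2]]; print(p)
def seg(p,L,c): return [(pl(p,[a])[0],pl(p,[b])[0],c) for a,b in L]
R=(0,0,255);G=(0,200,0);B=(255,0,0);Y=(0,200,200)
S=seg(p,[((-4,-55,50),(-4,55,50)),((0,-55,42),(0,55,42)),((-4,55,50),(0,55,42)),((0,55,42),(0,55,15))],R)
S+=seg(p,[((14,-55,54),(14,55,54)),((14,55,54),(6,55,40)),((6,-55,40),(6,55,40)),((14,-55,54),(6,-55,40)),((6,55,40),(6,55,16))],G)
S+=seg(p,[((61,-55,45),(61,55,45))],Y)
for c in(t,s):
    g=c["image"].astype(float)/255; c["image"]=(255*g**2.2).astype(np.uint8)
a=overlay(t,[],358,175,66,50,6.06,"pics/x.png");b=overlay(t,S,358,175,66,50,6.06,"pics/x.png")
c=overlay(s,[],200,180,80,57,5,"pics/x.png");d=overlay(s,S,200,180,80,57,5,"pics/x.png")
h=[cv2.resize(i,(400,300)) for i in(a,b)]+[cv2.resize(i,(400,285)) for i in(c,d)]
cv2.imwrite("pics/o4.png",np.vstack([np.hstack(h[:2]),np.hstack(h[2:])]))
E
```

```text
[ 5.59568587e+02 -1.95282030e+02  3.56572870e-01]
```

View pics/o4.png

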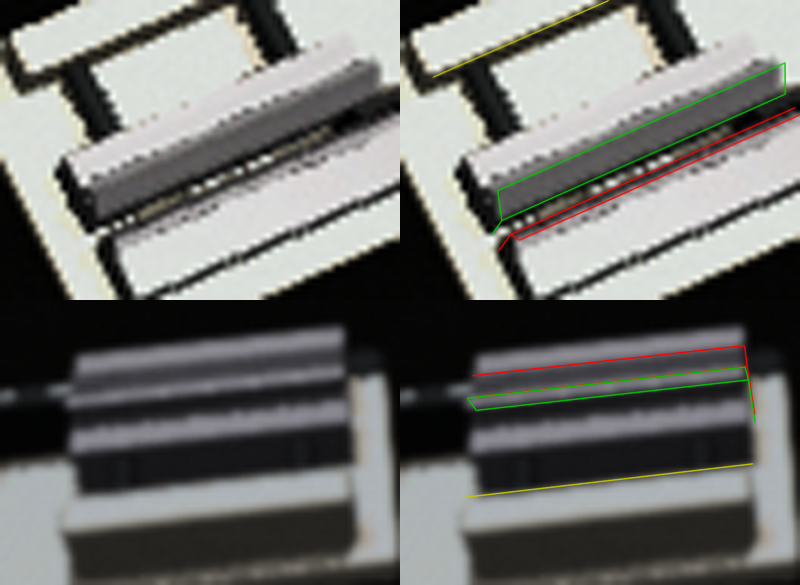

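The left panels show the lip top, wall edge and housing lining up with the model to about 1–2 mm, and the stop's end is at roughly top px (413,194). Now I'll work out the targets.

```bash
cat >> h.py <<'E'
from scipy.spatial.transform import Rotation as Ro
FX=np.array([559.4,-194.9,0.3566]); RS=np.array([544.26,245.78,.289])
U=np.array([np.cos(np.radians(50))*np.cos(RS[2]),np.cos(np.radians(50))*np.sin(RS[2]),np.sin(np.radians(50))])
FOOT=np.array([496.5,231.6,26])
def rot(z,yaw):  # tool z given, tool y = -(y axis of yawed frame)
    y=np.array([np.sin(yaw),-np.cos(yaw),0]); z=np.array(z)/np.linalg.norm(z)
    return np.c_[np.cross(y,z),y,z]
RG=rot(-U,RS[2]); RP=rot([0,0,-1],FX[2])
def need(P,R):
    st=manip.read_state(); A=Ro.from_euler("xyz",st["eef_rot"])
    d=A.inv().apply(np.array(P)-st["eef_pos"])/40; a=np.degrees((A.inv()*Ro.from_matrix(R)).as_rotvec())/10
    print("t",round(st["clock"],2),"pos",st["eef_pos"].round(1),"shift",d.round(2),"turn",a.round(2),"F",st["wrist_force"].round(1),"gap",round(st["finger_gap"],1),"q",st["joints"].round(2))
E
python3 - <<'E'
from h import *
t=D["top"]
def unp(c,px,z):
    W=c["world_to_cam"];R=W[:3,:3];C=-R.T@W[:3,3];d=R.T@np.array([(px[0]-c["cx"])/c["fx"],(px[1]-c["cy"])/c["fy"],1]);return C+d*(z-C[2])/d[2]
P=unp(t,(413.3,194.5),45); c,s=np.cos(FX[2]),np.sin(FX[2]); d=P[:2]-FX[:2]
print("stop local",c*d[0]+s*d[1],-s*d[0]+c*d[1])
for n,px,z in(("bottle",(320,110),130),("obj",(212,129),75),("gauge",(403,126),30)): print(n,unp(t,px,z).round())
print("pre",FOOT+164*U,"grasp",FOOT+74*U)
need(FOOT+164*U,rot([0,0,-1],RS[2])); need(FOOT+164*U,RG)
E
```

```text
stop local 3.8257339279290807 -34.339176340412656
bottle [738. -41. 130.]
obj [737. 185.  75.]
gauge [ 737. -227.   30.]
pre [597.54544936 261.64324334 151.63128867] grasp [542.09367837 245.1560976   82.68728879]
t 0.1 pos [ 240.  -494.6  212.9] shift [ 16.29 -13.11   1.55] turn [-0.01  0.    0.93] F [ 0.  -0.4 -0.2] gap 94.1 q [-1.19  0.3   1.52  0.    1.32 -0.07]
t 0.1 pos [ 240.  -494.6  212.9] shift [ 16.29 -13.11   1.55] turn [ 0.32 -3.99  0.9 ] F [ 0.  -0.4 -0.2] gap 94.1 q [-1.19  0.3   1.52  0.    1.32 -0.07]
```

jog_arm:
  commands:
    - {"dx":0.85,"dy":-0.7}
    - {"dx":0.85,"dy":-0.7}
    - {"dx":0.85,"dy":-0.7}
    - {"dx":0.85,"dy":-0.7}
    - {"dx":0.85,"dy":-0.7}
    - {"dx":0.85,"dy":-0.7}
    - {"dx":0.85,"dy":-0.7}
    - {"dx":0.85,"dy":-0.7}
    - {"dx":0.85,"dy":-0.7}
    - {"dx":0.85,"dy":-0.7}

```text
schema error: expected keys dx, dy, dz, ax, ay, az, gripper
```

jog_arm:
  commands:
    - {"dx":0.8,"dy":-0.65}
    - {"dx":0.8,"dy":-0.65}
    - {"dx":0.8,"dy":-0.65}
    - {"dx":0.8,"dy":-0.65}
    - {"dx":0.8,"dy":-0.65,"az":0.5}
    - {"dx":0.8,"dy":-0.65,"az":0.4}
    - {"dx":0.8,"dy":-0.65}
    - {"dx":0.8,"dy":-0.65}
    - {}
    - {}

```text
schema error: expected keys dx, dy, dz, ax, ay, az, gripper
```

```bash
python3 -c "
from h import *
need(FOOT+164*U,RG)"
```

```text
t 0.1 pos [ 240.  -494.6  212.9] shift [ 16.29 -13.11   1.55] turn [ 0.32 -3.99  0.9 ] F [ 0.  -0.4 -0.2] gap 94.1 q [-1.19  0.3   1.52  0.    1.32 -0.07]
```

All seven keys are needed in every row.

jog_arm:
  commands:
    - {"dx":0.85,"dy":-0.7,"dz":0,"ax":0,"ay":0,"az":0,"gripper":0}
    - {"dx":0.85,"dy":-0.7,"dz":0,"ax":0,"ay":0,"az":0,"gripper":0}
    - {"dx":0.85,"dy":-0.7,"dz":0,"ax":0,"ay":0,"az":0,"gripper":0}
    - {"dx":0.85,"dy":-0.7,"dz":0,"ax":0,"ay":0,"az":0,"gripper":0}
    - {"dx":0.85,"dy":-0.7,"dz":0,"ax":0,"ay":0,"az":0,"gripper":0}
    - {"dx":0.85,"dy":-0.7,"dz":0,"ax":0,"ay":0,"az":0,"gripper":0}
    - {"dx":0.85,"dy":-0.7,"dz":0,"ax":0,"ay":0,"az":0,"gripper":0}
    - {"dx":0.85,"dy":-0.7,"dz":0,"ax":0,"ay":0,"az":0,"gripper":0}
    - {"dx":0.85,"dy":-0.7,"dz":0,"ax":0,"ay":0,"az":0,"gripper":0}
    - {"dx":0.85,"dy":-0.7,"dz":0,"ax":0,"ay":0,"az":0,"gripper":0}

```text
clock: 1.35
eef_pos: [424.1, -93.1, 213.4]
eef_rot: [-3.142, 0.0, 0.452]
wrist_force: [0.2, -0.9, 0.2]
finger_gap: 94.3
finger_force: 0.0
```

jog_arm:
  commands:
    - {"dx":0.8,"dy":-0.65,"dz":0,"ax":0,"ay":0,"az":0,"gripper":0}
    - {"dx":0.8,"dy":-0.65,"dz":0,"ax":0,"ay":0,"az":0,"gripper":0}
    - {"dx":0.8,"dy":-0.65,"dz":0,"ax":0,"ay":0,"az":0,"gripper":0}
    - {"dx":0.8,"dy":-0.65,"dz":0,"ax":0,"ay":0,"az":0,"gripper":0}
    - {"dx":0.8,"dy":-0.65,"dz":0,"ax":0,"ay":0,"az":0.5,"gripper":0}
    - {"dx":0.8,"dy":-0.65,"dz":0,"ax":0,"ay":0,"az":0.4,"gripper":0}
    - {"dx":0.8,"dy":-0.65,"dz":0,"ax":0,"ay":0,"az":0,"gripper":0}
    - {"dx":0.8,"dy":-0.65,"dz":0,"ax":0,"ay":0,"az":0,"gripper":0}
    - {"dx":0,"dy":0,"dz":0,"ax":0,"ay":0,"az":0,"gripper":0}

```text
clock: 2.48
eef_pos: [578.0, 198.1, 212.2]
eef_rot: [-3.141, 0.002, 0.297]
wrist_force: [0.7, -0.8, -0.6]
finger_gap: 94.2
finger_force: 0.0
```

```bash
python3 -c "
from h import *
need(FOOT+164*U,RG)"
```

```text
t 2.48 pos [578.  198.1 212.2] shift [ 0.93 -1.38  1.51] turn [ 0.01 -3.99  0.04] F [ 0.7 -0.8 -0.6] gap 94.2 q [0.27 0.44 1.34 0.   1.37 1.54]
```

jog_arm:
  commands:
    - {"dx":0.2,"dy":-0.28,"dz":0,"ax":0,"ay":-0.8,"az":0,"gripper":0}
    - {"dx":0,"dy":-0.28,"dz":0,"ax":0,"ay":-0.8,"az":0,"gripper":0}
    - {"dx":0,"dy":-0.28,"dz":0,"ax":0,"ay":-0.8,"az":0,"gripper":0}
    - {"dx":0,"dy":-0.28,"dz":0,"ax":0,"ay":-0.8,"az":0,"gripper":0}
    - {"dx":0,"dy":-0.28,"dz":0,"ax":0,"ay":-0.8,"az":0,"gripper":0}
    - {"dx":0,"dy":0,"dz":0,"ax":0,"ay":0,"az":0,"gripper":0}

```text
clock: 3.22
eef_pos: [569.1, 252.1, 209.9]
eef_rot: [3.141, 0.703, 0.295]
wrist_force: [0.3, -0.8, 0.6]
finger_gap: 93.9
finger_force: 0.0
```

```bash
python3 -c "
from h import *
need(FOOT+164*U,RG)"
```

```text
t 3.23 pos [569.1 252.1 209.9] shift [ 1.51 -0.02  0.63] turn [0.02 0.03 0.03] F [ 0.3 -0.8  0.6] gap 93.9 q [0.34 0.95 0.66 0.04 2.23 1.63]
```

jog_arm:
  commands:
    - {"dx":0.8,"dy":-0.02,"dz":0,"ax":0,"ay":0,"az":0,"gripper":0}
    - {"dx":0.7,"dy":0,"dz":0.3,"ax":0.02,"ay":0.03,"az":0.03,"gripper":0}
    - {"dx":0,"dy":0,"dz":0.3,"ax":0,"ay":0,"az":0,"gripper":0}
    - {"dx":0,"dy":0,"dz":0,"ax":0,"ay":0,"az":0,"gripper":0}

```text
clock: 3.72
eef_pos: [598.2, 261.2, 157.4]
eef_rot: [3.141, 0.69, 0.287]
wrist_force: [-0.0, -1.2, 0.6]
finger_gap: 94.0
finger_force: 0.0
```

```bash
python3 -c "
from h import *
need(FOOT+164*U,RG);need(FOOT+74*U,RG)
im=cams.camera('scene')['image'][100:290,360:560,::-1];im2=cams.camera('top')['image'][120:310,100:300,::-1]
cv2.imwrite('pics/a.png',cv2.resize(np.hstack([im,im2]),None,fx=2,fy=2,interpolation=2))"
```

```text
t 3.73 pos [598.2 261.2 157.4] shift [ 0.08 -0.01  0.12] turn [-0.   -0.05 -0.01] F [-0.  -1.2  0.6] gap 94.0 q [0.34 1.08 0.55 0.04 2.21 1.64]
t 3.73 pos [598.2 261.2 157.4] shift [ 0.06 -0.01  2.37] turn [-0.   -0.05 -0.01] F [-0.  -1.2  0.6] gap 94.0 q [0.34 1.08 0.55 0.04 2.21 1.64]
```

View pics/a.png

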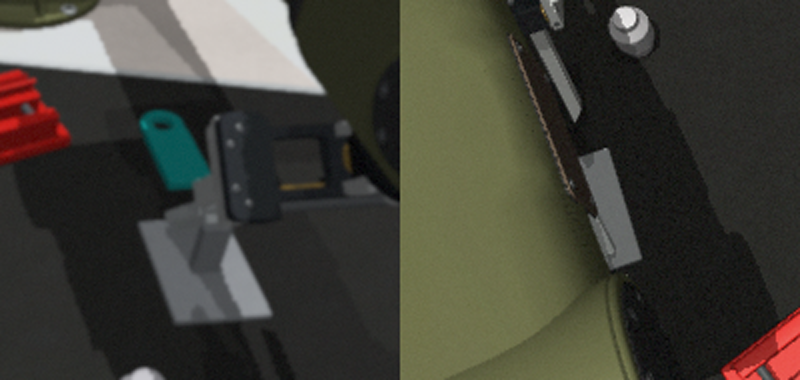

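The scene half shows the tilted gripper behind the link's eye (around 215,150) with the fingers in line with it. The arm hides the link in the top half. I'll advance along the slope and close gently.

jog_arm:
  commands:
    - {"dx":0.06,"dy":-0.01,"dz":0.5,"ax":0,"ay":-0.05,"az":0,"gripper":0}
    - {"dx":0,"dy":0,"dz":0.5,"ax":0,"ay":0,"az":0,"gripper":0}
    - {"dx":0,"dy":0,"dz":0.5,"ax":0,"ay":0,"az":0,"gripper":0}
    - {"dx":0,"dy":0,"dz":0.5,"ax":0,"ay":0,"az":0,"gripper":0}
    - {"dx":0,"dy":0,"dz":0.35,"ax":0,"ay":0,"az":0,"gripper":0}
    - {"dx":0,"dy":0,"dz":0,"ax":0,"ay":0,"az":0,"gripper":0}
    - {"dx":0,"dy":0,"dz":0,"ax":0,"ay":0,"az":0,"gripper":0}

```text
clock: 4.7
eef_pos: [542.5, 245.7, 84.3]
eef_rot: [3.141, 0.699, 0.288]
wrist_force: [-0.1, -0.1, 1.0]
finger_gap: 93.7
finger_force: 0.0
```

```bash
python3 -c "
from h import *
need(FOOT+74*U,RG)"
```

```text
t 4.7 pos [542.5 245.7  84.3] shift [0.01 0.01 0.04] turn [-0.    0.01 -0.  ] F [-0.1 -0.1  1. ] gap 93.7 q [0.35 0.97 0.92 0.04 1.96 1.63]
```

jog_arm:
  commands:
    - {"dx":0,"dy":0,"dz":0,"ax":0,"ay":0,"az":0,"gripper":0.4}
    - {"dx":0,"dy":0,"dz":0,"ax":0,"ay":0,"az":0,"gripper":0.45}
    - {"dx":0,"dy":0,"dz":0,"ax":0,"ay":0,"az":0,"gripper":0.6}
    - {"dx":0,"dy":0,"dz":0,"ax":0,"ay":0,"az":0,"gripper":0.6}
    - {"dx":0,"dy":0,"dz":0,"ax":0,"ay":0,"az":0,"gripper":0.6}
    - {"dx":0,"dy":0,"dz":0,"ax":0,"ay":0,"az":0,"gripper":0.6}
    - {"dx":0,"dy":0,"dz":0,"ax":0,"ay":0,"az":0,"gripper":0.6}
  squeeze: 8

```text
clock: 5.58
eef_pos: [541.8, 245.6, 83.0]
eef_rot: [3.141, 0.702, 0.288]
wrist_force: [1.3, 0.5, 1.0]
finger_gap: 50.4
finger_force: 8.0
```

```bash
python3 -c "
from h import *
need(FOOT+74*U,RG);print(manip.read_state()['finger_force'],manip.read_state()['moment'])"
```

```text
t 5.58 pos [541.8 245.6  83. ] shift [0.01 0.01 0.  ] turn [ 0.    0.02 -0.  ] F [1.3 0.5 1. ] gap 50.4 q [0.35 0.97 0.92 0.04 1.96 1.63]
7.999640665948391 [ 0.02197006 -0.36239899  0.0732189 ]
```

jog_arm:
  commands:
    - {"dx":0,"dy":0,"dz":0,"ax":0,"ay":0,"az":0,"gripper":0.7}
    - {"dx":0,"dy":0,"dz":0,"ax":0,"ay":0,"az":0,"gripper":0.7}
    - {"dx":-0.2,"dy":0,"dz":0,"ax":0,"ay":0,"az":0,"gripper":0.7}
    - {"dx":-0.4,"dy":0,"dz":0,"ax":0,"ay":0,"az":0,"gripper":0.7}
    - {"dx":-0.6,"dy":0,"dz":-0.3,"ax":0,"ay":0,"az":0,"gripper":0.7}
    - {"dx":-0.6,"dy":0,"dz":-0.7,"ax":0,"ay":0,"az":0,"gripper":0.7}
    - {"dx":-0.6,"dy":0,"dz":-0.7,"ax":0,"ay":0,"az":0,"gripper":0.7}
    - {"dx":-0.6,"dy":0,"dz":-0.7,"ax":0,"ay":0,"az":0,"gripper":0.7}
    - {"dx":0,"dy":0,"dz":0,"ax":0,"ay":0,"az":0,"gripper":0.7}
  squeeze: 55

```text
clock: 6.7
eef_pos: [513.6, 237.5, 236.3]
eef_rot: [3.141, 0.697, 0.288]
wrist_force: [-0.2, -0.5, -2.1]
finger_gap: 49.8
finger_force: 54.9
```

jog_arm:
  commands:
    - {"dx":0,"dy":0.3,"dz":0,"ax":0,"ay":0.6,"az":0,"gripper":0.7}
    - {"dx":0,"dy":0.5,"dz":0,"ax":0,"ay":0.8,"az":0,"gripper":0.7}
    - {"dx":0,"dy":0.6,"dz":0,"ax":0,"ay":0.8,"az":0,"gripper":0.7}
    - {"dx":0,"dy":0.6,"dz":0,"ax":0,"ay":0.8,"az":0,"gripper":0.7}
    - {"dx":0,"dy":0.6,"dz":0,"ax":0,"ay":0.6,"az":0,"gripper":0.7}
    - {"dx":0,"dy":0.6,"dz":0,"ax":0,"ay":0.42,"az":0,"gripper":0.7}
    - {"dx":0,"dy":0.4,"dz":0,"ax":0,"ay":0,"az":0,"gripper":0.7}
    - {"dx":0,"dy":0,"dz":0,"ax":0,"ay":0,"az":0,"gripper":0.7}

```text
clock: 7.7
eef_pos: [554.2, 98.6, 233.0]
eef_rot: [3.141, 0.003, 0.287]
wrist_force: [0.9, -0.3, -2.3]
finger_gap: 49.4
finger_force: 54.9
```

```bash
python3 -c "
from h import *
# foot centre is 74 ahead of TCP; stop at y~-34 -> link centre y -9+8 gap ; x 6+2
need(np.r_[pl(FX,[(8,2,0)])[0][:2],74+110],RP);print(manip.read_state()['finger_force'],manip.read_state()['moment'])"
```

```text
t 7.7 pos [554.2  98.6 233. ] shift [-1.75  7.01  1.23] turn [ 0.    0.02 -0.4 ] F [ 0.9 -0.3 -2.3] gap 49.4 q [ 0.11  0.32  1.45 -0.    1.37  1.4 ]
54.924980252981186 [-0.0065745   0.01065554  0.00799318]
```

jog_arm:
  commands:
    - {"dx":-0.2,"dy":0.7,"dz":0,"ax":0,"ay":0,"az":0,"gripper":0.7}
    - {"dx":-0.2,"dy":0.8,"dz":0,"ax":0,"ay":0,"az":0,"gripper":0.7}
    - {"dx":-0.2,"dy":0.8,"dz":0,"ax":0,"ay":0,"az":0,"gripper":0.7}
    - {"dx":-0.2,"dy":0.8,"dz":0,"ax":0,"ay":0,"az":0,"gripper":0.7}
    - {"dx":-0.2,"dy":0.8,"dz":0,"ax":0,"ay":0,"az":0,"gripper":0.7}
    - {"dx":-0.2,"dy":0.8,"dz":0,"ax":0,"ay":0,"az":0,"gripper":0.7}
    - {"dx":-0.2,"dy":0.8,"dz":0,"ax":0,"ay":0,"az":0,"gripper":0.7}
    - {"dx":-0.2,"dy":0.8,"dz":0,"ax":0,"ay":0,"az":-0.2,"gripper":0.7}
    - {"dx":-0.1,"dy":0.7,"dz":0,"ax":0,"ay":0,"az":-0.2,"gripper":0.7}
    - {"dx":0,"dy":0,"dz":0,"ax":0,"ay":0,"az":0,"gripper":0.7}

```text
clock: 8.95
eef_pos: [569.9, -189.0, 232.8]
eef_rot: [-3.14, 0.002, 0.357]
wrist_force: [0.0, 0.2, -1.7]
finger_gap: 49.6
finger_force: 54.9
```

jog_arm:
  commands:
    - {"dx":0,"dy":0,"dz":0.6,"ax":0,"ay":0,"az":0,"gripper":0.7}
    - {"dx":0,"dy":0,"dz":0.6,"ax":0,"ay":0,"az":0,"gripper":0.7}
    - {"dx":0,"dy":0,"dz":0,"ax":0,"ay":0,"az":0,"gripper":0.7}
    - {"dx":0,"dy":0,"dz":0,"ax":0,"ay":0,"az":0,"gripper":0.7}

```text
clock: 9.45
eef_pos: [570.1, -187.8, 187.0]
eef_rot: [3.141, -0.0, 0.359]
wrist_force: [-0.1, -0.1, -0.9]
finger_gap: 49.5
finger_force: 54.9
```

```bash
cat > v.py <<'E'
from h import *
import sys
need(np.r_[pl(FX,[(8,2,0)])[0][:2],74+float(sys.argv[1])],RP)
st=manip.read_state();A=Ro.from_euler("xyz",st["eef_rot"]).as_matrix();d=st["eef_pos"]-[FX[0],FX[1],0];c,s=np.cos(FX[2]),np.sin(FX[2]);print("fixture-frame tcp",c*d[0]+s*d[1],-s*d[0]+c*d[1],"F local",c*st["wrist_force"][0]+s*st["wrist_force"][1],-s*st["wrist_force"][0]+c*st["wrist_force"][1],"M",st["moment"])
if len(sys.argv)>2:
    u=-A[:,2];y=-A[:,1];x=np.cross(y,u);O=st["eef_pos"]-74*u;S=[]
    for e in(-6,6):
        th=np.linspace(0,np.pi,20)
        P=[O+e*x-25*y,O+e*x+25*y]+[O+e*x+105*u+25*(np.cos(t)*y+np.sin(t)*u) for t in th]+[O+e*x-25*y]
        S+=[(a,b,(0,0,255)) for a,b in zip(P,P[1:])]
    S+=[(pl(FX,[a])[0],pl(FX,[b])[0],(0,255,0)) for a,b in[((-4,-55,50),(-4,55,50)),((14,-55,54),(14,55,54))]]
    cs=cams.camera("scene");ct=cams.camera("top")
    I=[cv2.resize(overlay(cs,S,190,130,100,120,4,"pics/x.png"),(400,480)),cv2.resize(overlay(cs,[],190,130,100,120,4,"pics/x.png"),(400,480))]
    cv2.imwrite(sys.argv[2],np.hstack(I))
E
python3 v.py 62 pics/b.png
```

```text
t 9.45 pos [ 570.1 -187.8  187. ] shift [-0.11  0.02  1.27] turn [ 0.01 -0.    0.01] F [-0.1 -0.1 -0.9] gap 49.5 q [-0.38  0.43  1.4  -0.    1.3   0.83]
fixture-frame tcp 12.549337184792009 2.915663133509099 F local -0.1508236449108904 0.0002882469389509715 M [ 0.03843885  0.03682019 -0.00924412]
```

View pics/b.png

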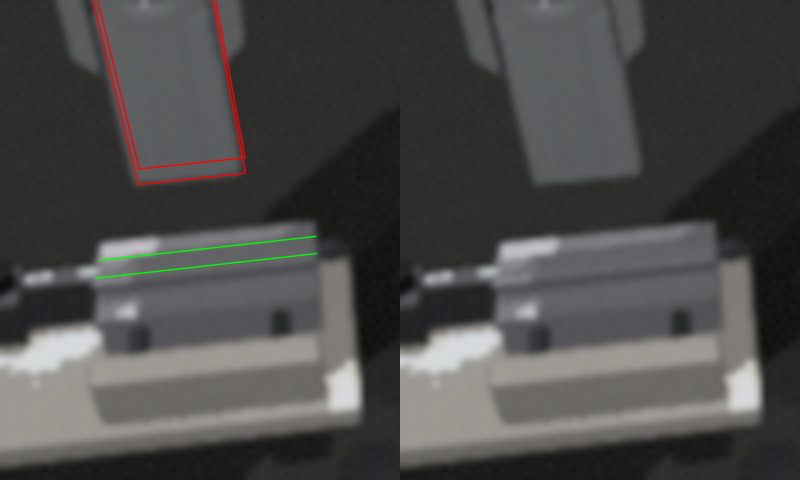

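The red link model lies on the held link, whose foot edge is around (135–243,180) and reads about 1 px left of the model. The clamp lines fit, and the link is clear of the stop. Now I'll lower it over the slot.

jog_arm:
  commands:
    - {"dx":-0.12,"dy":0,"dz":0.4,"ax":0,"ay":0,"az":0,"gripper":0.7}
    - {"dx":0,"dy":0,"dz":0.4,"ax":0,"ay":0,"az":0,"gripper":0.7}
    - {"dx":0,"dy":0,"dz":0.4,"ax":0,"ay":0,"az":0,"gripper":0.7}
    - {"dx":0,"dy":0,"dz":0,"ax":0,"ay":0,"az":0,"gripper":0.7}
    - {"dx":0,"dy":0,"dz":0,"ax":0,"ay":0,"az":0,"gripper":0.7}

```text
clock: 10.18
eef_pos: [565.4, -190.2, 138.4]
eef_rot: [3.141, -0.0, 0.358]
wrist_force: [0.7, -0.2, -1.0]
finger_gap: 49.5
finger_force: 54.9
```

```bash
python3 v.py 50
```

```text
t 10.18 pos [ 565.4 -190.2  138.4] shift [0.02 0.01 0.36] turn [ 0.01 -0.    0.01] F [ 0.7 -0.2 -1. ] gap 49.5 q [-0.39  0.47  1.47 -0.    1.2   0.83]
fixture-frame tcp 7.265643163378099 2.313134948331841 F local 0.5312257108270916 -0.45766386046951085 M [ 0.07434052 -0.00737053 -0.00776186]
```

jog_arm:
  commands:
    - {"dx":0.02,"dy":0,"dz":0.15,"ax":0,"ay":0,"az":0,"gripper":0.7}
    - {"dx":0,"dy":0,"dz":0.15,"ax":0,"ay":0,"az":0,"gripper":0.7}
    - {"dx":0,"dy":0,"dz":0.1,"ax":0,"ay":0,"az":0,"gripper":0.7}
    - {"dx":0,"dy":0,"dz":0.1,"ax":0,"ay":0,"az":0,"gripper":0.7}
    - {"dx":0,"dy":0,"dz":0,"ax":0,"ay":0,"az":0,"gripper":0.7}

```text
clock: 10.8
eef_pos: [569.5, -189.8, 126.5]
eef_rot: [3.134, -0.011, 0.359]
wrist_force: [-10.3, 12.5, 63.0]
finger_gap: 50.2
finger_force: 55.1
```

```bash
python3 v.py 45
```

```text
t 10.8 pos [ 569.5 -189.8  126.5] shift [-0.08 -0.02  0.19] turn [ 0.04 -0.06  0.01] F [-10.3  12.5  63. ] gap 50.2 q [-0.38  0.48  1.48  0.    1.17  0.83]
fixture-frame tcp 11.255656917431589 1.2621020421021831 F local -5.272922427830812 15.329933072741875 M [ 3.19236019  2.40714044 -0.03002947]
```

The foot met an edge near z≈52, so I'll back off and look.

jog_arm:
  commands:
    - {"dx":0,"dy":0,"dz":-0.5,"ax":0,"ay":0,"az":0,"gripper":0.7}
    - {"dx":0,"dy":0,"dz":-0.4,"ax":0,"ay":0,"az":0,"gripper":0.7}
    - {"dx":0,"dy":0,"dz":0,"ax":0,"ay":0,"az":0,"gripper":0.7}
    - {"dx":0,"dy":0,"dz":0,"ax":0,"ay":0,"az":0,"gripper":0.7}

```text
clock: 11.3
eef_pos: [565.6, -189.8, 153.1]
eef_rot: [-3.141, 0.001, 0.358]
wrist_force: [0.2, 0.7, -1.9]
finger_gap: 49.9
finger_force: 54.9
```

```bash
python3 v.py 64; python3 - <<'E'
from h import *
st=manip.read_state();A=Ro.from_euler("xyz",st["eef_rot"]).as_matrix()
u=-A[:,2];y=-A[:,1];x=np.cross(y,u);O=st["eef_pos"]-74*u;S=[]
for e in(-6,6):
    P=[O+e*x-25*y,O+e*x+25*y,O+e*x+25*y+105*u]; S+=[(a,b,(0,0,255)) for a,b in zip(P,P[1:])]+[(P[0],P[0]+105*u,(0,0,255))]
S+=[(pl(FX,[a])[0],pl(FX,[b])[0],(0,255,0)) for a,b in[((-4,-55,50),(-4,55,50)),((14,-55,54),(14,55,54))]]
cs=cams.camera("scene");ct=cams.camera("top")
for c in (cs,ct): c["image"]=(255*(c["image"]/255.)**.6).astype(np.uint8)
f=lambda c,s,x,y:overlay(c,s,x,y,80,60,5,"pics/x.png")
cv2.imwrite("pics/d.png",np.vstack([np.hstack([f(cs,[],200,165),f(cs,S,200,165)]),np.hstack([f(ct,[],355,170),f(ct,S,355,170)])]))
E
```

```text
t 11.3 pos [ 565.6 -189.8  153.1] shift [0.01 0.02 0.38] turn [-0.    0.01  0.01] F [ 0.2  0.7 -1.9] gap 49.9 q [-0.38  0.46  1.45 -0.    1.24  0.83]
fixture-frame tcp 7.6018406771147555 2.641805211271155 F local 0.4307966422773978 0.5385979519334474 M [-0.03480726 -0.00565242  0.0407802 ]
```

View pics/d.png

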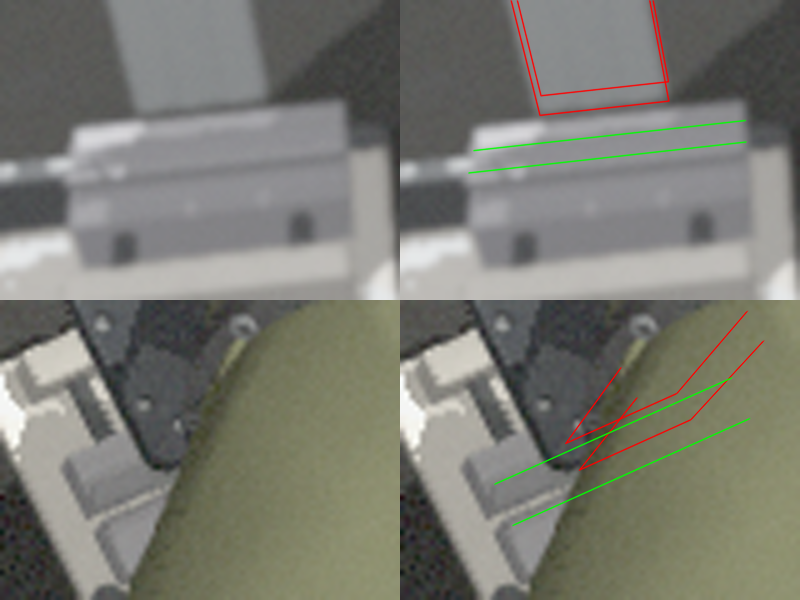

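The scene half shows the link still held, with its bottom edge around (140–268,103), about 1 px higher than the model, so it slipped up roughly 2 mm. Contact came at the lip-top height of 54, and the loaded arm drifted to +x. So the foot landed on the jaw's lip, and I'll re-enter about 3.5 mm nearer the wall.

jog_arm:
  commands:
    - {"dx":-0.09,"dy":0,"dz":0.3,"ax":0,"ay":0,"az":0,"gripper":0.7}
    - {"dx":0,"dy":0,"dz":0.2,"ax":0,"ay":0,"az":0,"gripper":0.7}
    - {"dx":0,"dy":0,"dz":0.08,"ax":0,"ay":0,"az":0,"gripper":0.7}
    - {"dx":0,"dy":0,"dz":0.06,"ax":0,"ay":0,"az":0,"gripper":0.7}
    - {"dx":0,"dy":0,"dz":0,"ax":0,"ay":0,"az":0,"gripper":0.7}
    - {"dx":0,"dy":0,"dz":0,"ax":0,"ay":0,"az":0,"gripper":0.7}
  squeeze: 60

```text
clock: 12.15
eef_pos: [562.7, -191.2, 128.7]
eef_rot: [3.141, -0.0, 0.358]
wrist_force: [-0.3, 0.7, -2.6]
finger_gap: 49.4
finger_force: 59.9
```

```bash
python3 v.py 45
```

```text
t 12.15 pos [ 562.7 -191.2  128.7] shift [0.09 0.01 0.24] turn [ 0.01 -0.    0.01] F [-0.3  0.7 -2.6] gap 49.4 q [-0.39  0.48  1.48 -0.    1.18  0.82]
fixture-frame tcp 4.399836096675175 2.362014169707886 F local -0.07730986203012524 0.752717131827726 M [ 0.02579136 -0.00847202 -0.03996762]
```

jog_arm:
  commands:
    - {"dx":0,"dy":0,"dz":0.06,"ax":0,"ay":0,"az":0,"gripper":0.7}
    - {"dx":0,"dy":0,"dz":0.05,"ax":0,"ay":0,"az":0,"gripper":0.7}
    - {"dx":0,"dy":0,"dz":0.05,"ax":0,"ay":0,"az":0,"gripper":0.7}
    - {"dx":0,"dy":0,"dz":0,"ax":0,"ay":0,"az":0,"gripper":0.7}
    - {"dx":0,"dy":0,"dz":0,"ax":0,"ay":0,"az":0,"gripper":0.7}

```text
clock: 12.78
eef_pos: [562.6, -191.1, 122.1]
eef_rot: [3.141, 0.0, 0.358]
wrist_force: [-0.4, -0.1, -1.1]
finger_gap: 49.5
finger_force: 59.9
```

```bash
python3 v.py 45
```

```text
t 12.78 pos [ 562.6 -191.1  122.1] shift [0.09 0.01 0.08] turn [0.   0.   0.01] F [-0.4 -0.1 -1.1] gap 49.5 q [-0.39  0.48  1.49 -0.    1.17  0.82]
fixture-frame tcp 4.293870903739355 2.4196790107623123 F local -0.418563118000947 0.04491705626928989 M [ 0.03808376  0.00055372 -0.02235696]
```

jog_arm:
  commands:
    - {"dx":0,"dy":0,"dz":0.05,"ax":0,"ay":0,"az":0,"gripper":0.7}
    - {"dx":0,"dy":0,"dz":0.05,"ax":0,"ay":0,"az":0,"gripper":0.7}
    - {"dx":0,"dy":0,"dz":0.05,"ax":0,"ay":0,"az":0,"gripper":0.7}
    - {"dx":0,"dy":0,"dz":0,"ax":0,"ay":0,"az":0,"gripper":0.7}
    - {"dx":0,"dy":0,"dz":0,"ax":0,"ay":0,"az":0,"gripper":0.7}

```text
clock: 13.4
eef_pos: [563.5, -191.4, 117.7]
eef_rot: [3.139, -0.002, 0.358]
wrist_force: [0.0, -0.3, 10.4]
finger_gap: 49.3
finger_force: 60.0
```

```bash
python3 v.py 38
```

```text
t 13.4 pos [ 563.5 -191.4  117.7] shift [ 0.07 -0.    0.14] turn [ 0.02 -0.01  0.01] F [ 0.  -0.3 10.4] gap 49.3 q [-0.39  0.49  1.49 -0.    1.16  0.82]
fixture-frame tcp 5.039866320440601 1.866974394497018 F local -0.09963483890085983 -0.2841271973850018 M [0.15916533 0.04842197 0.01634034]
```

jog_arm:
  commands:
    - {"dx":0,"dy":0,"dz":0.06,"ax":0,"ay":0,"az":0,"gripper":0.7}
    - {"dx":0,"dy":0,"dz":0.06,"ax":0,"ay":0,"az":0,"gripper":0.7}
    - {"dx":0,"dy":0,"dz":0,"ax":0,"ay":0,"az":0,"gripper":0.7}
    - {"dx":0,"dy":0,"dz":0,"ax":0,"ay":0,"az":0,"gripper":0.7}

```text
clock: 13.9
eef_pos: [564.3, -191.5, 113.6]
eef_rot: [3.137, -0.005, 0.358]
wrist_force: [3.3, 0.1, 12.5]
finger_gap: 49.7
finger_force: 59.9
```

```bash
python3 v.py 38
```

```text
t 13.9 pos [ 564.3 -191.5  113.6] shift [ 0.05 -0.01  0.04] turn [ 0.02 -0.03  0.01] F [ 3.3  0.1 12.5] gap 49.7 q [-0.39  0.49  1.5  -0.    1.15  0.82]
fixture-frame tcp 5.807007091427157 1.4232511501748022 F local 3.156684916111277 -1.1070138522768325 M [ 0.20050318 -0.74413915  0.03710436]
```

jog_arm:
  commands:
    - {"dx":0,"dy":0,"dz":0.08,"ax":0,"ay":0,"az":0,"gripper":0.7}
    - {"dx":0,"dy":0,"dz":0.08,"ax":0,"ay":0,"az":0,"gripper":0.7}
    - {"dx":0,"dy":0,"dz":0.08,"ax":0,"ay":0,"az":0,"gripper":0.7}
    - {"dx":0,"dy":0,"dz":0,"ax":0,"ay":0,"az":0,"gripper":0.7}
    - {"dx":0,"dy":0,"dz":0,"ax":0,"ay":0,"az":0,"gripper":0.7}

```text
clock: 14.52
eef_pos: [564.1, -191.3, 103.0]
eef_rot: [3.138, -0.004, 0.358]
wrist_force: [5.3, 0.3, 3.6]
finger_gap: 49.9
finger_force: 59.9
```

```bash
python3 v.py 38
```

```text
t 14.53 pos [ 564.1 -191.3  103. ] shift [ 0.06 -0.01 -0.23] turn [ 0.02 -0.02  0.01] F [5.3 0.3 3.6] gap 49.9 q [-0.39  0.51  1.5   0.    1.13  0.82]
fixture-frame tcp 5.64690134145251 1.726734561120893 F local 5.129207740658468 -1.5466225486264191 M [ 0.16273216 -1.32713261  0.04085561]
```

jog_arm:
  commands:
    - {"dx":0.03,"dy":0,"dz":0.1,"ax":0,"ay":0,"az":0,"gripper":0.7}
    - {"dx":0,"dy":0,"dz":0.1,"ax":0,"ay":0,"az":0,"gripper":0.7}
    - {"dx":0,"dy":0.05,"dz":0.05,"ax":0,"ay":0,"az":0,"gripper":0.7}
    - {"dx":0,"dy":0.05,"dz":0,"ax":0,"ay":0,"az":0,"gripper":0.7}
    - {"dx":0,"dy":0,"dz":0,"ax":0,"ay":0,"az":0,"gripper":0.7}
    - {"dx":0,"dy":0,"dz":0,"ax":0,"ay":0,"az":0,"gripper":0.7}

```text
clock: 15.28
eef_pos: [565.3, -193.5, 91.8]
eef_rot: [-3.141, -0.001, 0.358]
wrist_force: [0.1, 6.4, 1.5]
finger_gap: 49.6
finger_force: 60.0
```

```bash
python3 v.py 38
```

```text
t 15.28 pos [ 565.3 -193.5   91.8] shift [ 0.05 -0.07 -0.51] turn [-0.   -0.    0.01] F [0.1 6.4 1.5] gap 49.6 q [-0.39  0.53  1.5   0.    1.11  0.82]
fixture-frame tcp 5.97741442278256 -0.7634747341052848 F local 2.339422243287452 5.999743471480468 M [ 1.63925924 -0.04560602  0.03978249]
```

jog_arm:
  commands:
    - {"dx":0,"dy":0.04,"dz":0,"ax":0,"ay":0,"az":0,"gripper":0.7}
    - {"dx":0,"dy":0.04,"dz":0,"ax":0,"ay":0,"az":0,"gripper":0.7}
    - {"dx":0,"dy":0,"dz":0,"ax":0,"ay":0,"az":0,"gripper":0.7}

```text
clock: 15.65
eef_pos: [566.2, -196.1, 91.4]
eef_rot: [-3.14, -0.0, 0.358]
wrist_force: [-0.9, 8.6, -0.4]
finger_gap: 49.4
finger_force: 60.0
```

```bash
python3 v.py 38
```

```text
t 15.65 pos [ 566.2 -196.1   91.4] shift [ 0.05 -0.14 -0.52] turn [-0.01 -0.    0.01] F [-0.9  8.6 -0.4] gap 49.4 q [-0.4   0.53  1.5   0.    1.12  0.82]
fixture-frame tcp 5.918348513548946 -3.452244457306212 F local 2.176234270354131 8.333850304712312 M [ 2.11289206 -0.02391711  0.02822676]
```

jog_arm:
  commands:
    - {"dx":0,"dy":0.04,"dz":0,"ax":0,"ay":0,"az":0,"gripper":0.7}
    - {"dx":0,"dy":0.03,"dz":0,"ax":0,"ay":0,"az":0,"gripper":0.7}
    - {"dx":0,"dy":0,"dz":0,"ax":0,"ay":0,"az":0,"gripper":0.7}

```text
clock: 16.02
eef_pos: [567.1, -198.5, 91.2]
eef_rot: [-3.139, -0.0, 0.358]
wrist_force: [1.2, 9.0, -1.1]
finger_gap: 49.6
finger_force: 60.0
```

```bash
python3 v.py 38
```

```text
t 16.02 pos [ 567.1 -198.5   91.2] shift [ 0.05 -0.2  -0.52] turn [-0.01 -0.    0.01] F [ 1.2  9.  -1.1] gap 49.6 q [-0.4   0.53  1.49  0.    1.12  0.81]
fixture-frame tcp 5.896420753130793 -6.0911998392575555 F local 4.259223630044288 7.985541120371855 M [ 2.30617094 -0.05185611 -0.021779  ]
```

jog_arm:
  commands:
    - {"dx":0,"dy":0.03,"dz":0,"ax":0,"ay":0,"az":0,"gripper":0.7}
    - {"dx":0,"dy":0.02,"dz":0,"ax":0,"ay":0,"az":0,"gripper":0.7}
    - {"dx":0,"dy":0,"dz":0,"ax":0,"ay":0,"az":0,"gripper":0.7}

```text
clock: 16.4
eef_pos: [567.7, -200.4, 91.1]
eef_rot: [-3.139, 0.0, 0.358]
wrist_force: [0.0, 9.6, -1.9]
finger_gap: 50.1
finger_force: 60.0
```

```bash
python3 v.py 38
```

```text
t 16.4 pos [ 567.7 -200.4   91.1] shift [ 0.05 -0.25 -0.52] turn [-0.02  0.    0.01] F [ 0.   9.6 -1.9] gap 50.1 q [-0.4   0.54  1.49  0.    1.12  0.81]
fixture-frame tcp 5.861103098960158 -8.013801163607816 F local 3.373986249975833 8.964657965232544 M [2.38291653 0.03139146 0.03613319]
```

jog_arm:
  commands:
    - {"dx":0,"dy":0.02,"dz":0,"ax":0,"ay":0,"az":0,"gripper":0.7}
    - {"dx":0,"dy":0.02,"dz":0,"ax":0,"ay":0,"az":0,"gripper":0.7}
    - {"dx":0,"dy":0,"dz":0,"ax":0,"ay":0,"az":0,"gripper":0.7}

```text
clock: 16.77
eef_pos: [568.3, -201.8, 91.1]
eef_rot: [-3.139, 0.0, 0.358]
wrist_force: [0.0, 9.5, -2.5]
finger_gap: 49.5
finger_force: 60.0
```

```bash
python3 v.py 38
```

```text
t 16.77 pos [ 568.3 -201.8   91.1] shift [ 0.05 -0.29 -0.52] turn [-0.02  0.    0.01] F [ 0.   9.5 -2.5] gap 49.5 q [-0.4   0.54  1.48  0.    1.12  0.81]
fixture-frame tcp 5.8947561373095505 -9.568135954208163 F local 3.345411531761096 8.91633825869807 M [2.35475257 0.02941297 0.02298854]
```

jog_arm:
  commands:
    - {"dx":0,"dy":0.02,"dz":0,"ax":0,"ay":0,"az":0,"gripper":0.7}
    - {"dx":0,"dy":0.02,"dz":0,"ax":0,"ay":0,"az":0,"gripper":0.7}
    - {"dx":0,"dy":0,"dz":0,"ax":0,"ay":0,"az":0,"gripper":0.7}

```text
clock: 17.15
eef_pos: [568.8, -203.3, 91.1]
eef_rot: [-3.139, 0.0, 0.358]
wrist_force: [-0.1, 9.5, -1.5]
finger_gap: 49.7
finger_force: 60.0
```

```bash
python3 v.py 38
```

```text
t 17.15 pos [ 568.8 -203.3   91.1] shift [ 0.05 -0.33 -0.52] turn [-0.02  0.    0.01] F [-0.1  9.5 -1.5] gap 49.7 q [-0.4   0.54  1.48  0.    1.12  0.81]
fixture-frame tcp 5.860911436685019 -11.168926858084314 F local 3.1956148043534833 8.893984605725116 M [ 2.33609159  0.01689145 -0.03757213]
```

jog_arm:
  commands:
    - {"dx":0,"dy":0.02,"dz":0,"ax":0,"ay":0,"az":0,"gripper":0.7}
    - {"dx":0,"dy":0.02,"dz":0,"ax":0,"ay":0,"az":0,"gripper":0.7}
    - {"dx":0,"dy":0,"dz":0,"ax":0,"ay":0,"az":0,"gripper":0.7}

```text
clock: 17.52
eef_pos: [569.4, -204.8, 91.1]
eef_rot: [-3.139, 0.0, 0.358]
wrist_force: [-0.9, 8.7, -1.7]
finger_gap: 49.9
finger_force: 60.0
```

```bash
python3 v.py 38
```

```text
t 17.52 pos [ 569.4 -204.8   91.1] shift [ 0.05 -0.37 -0.52] turn [-0.02  0.    0.01] F [-0.9  8.7 -1.7] gap 49.9 q [-0.41  0.54  1.48  0.    1.12  0.8 ]
fixture-frame tcp 5.874226655062823 -12.763046152462284 F local 2.240525742167665 8.457770889304248 M [ 2.41068648  0.01674862 -0.05704431]
```

```bash
python3 - <<'E'
from h import *
def unp(c,px,z):
    W=c["world_to_cam"];R=W[:3,:3];C=-R.T@W[:3,3];d=R.T@np.array([(px[0]-c["cx"])/c["fx"],(px[1]-c["cy"])/c["fy"],1]);return C+d*(z-C[2])/d[2]
c,s=np.cos(FX[2]),np.sin(FX[2])
def loc(cam,px,z):
    d=unp(cam,px,z)[:2]-FX[:2]; return np.round([c*d[0]+s*d[1],-s*d[0]+c*d[1]],1)
t=D["top"];sc=D["scene"]
for n,px in(("block near",(632,272)),("block far",(712,285)),("blob",(480,345))):
    print(n,[loc(t,un(px,6.9,(345,145)),z) for z in(30,45)])
# brightness along tongue line x=3,z=45 in top, and z=45 in scene
g=cv2.cvtColor(t["image"],cv2.COLOR_RGB2GRAY).astype(np.float32);g2=cv2.cvtColor(sc["image"],cv2.COLOR_RGB2GRAY).astype(np.float32)
ys=np.arange(-120,0,4)
for x in(1,3,5):
    q=proj(t,pl(FX,[(x,y,45) for y in ys])).astype(np.float32); print(x,cv2.remap(g,q[:,:1],q[:,1:],1).ravel().astype(int).tolist())
now=cams.camera("scene"); n2=cv2.cvtColor(now["image"],cv2.COLOR_RGB2GRAY)
o=cv2.cvtColor(sc["image"],cv2.COLOR_RGB2GRAY)
# thumb block in scene
k=proj(sc,pl(FX,[(3,-97,40)]))[0];print("knob",k); x,y=int(k[0])-12,int(k[1])-12
T=o[y:y+24,x:x+22]; r=cv2.matchTemplate(n2[y-6:y+30,x-8:x+30],T,cv2.TM_CCOEFF_NORMED);print(cv2.minMaxLoc(r),"expect (8,6)")
print(proj(sc,pl(FX,[(3,-97,40),(3,-107,40)])))
E
```

```text
block near [array([  6.3, -95.1]), array([  4.2, -88.8])]
block far [array([  -7.6, -115.6]), array([  -9.4, -109.1])]
blob [array([  5. , -41.1]), array([  3. , -35.9])]
1 [39, 39, 39, 41, 47, 43, 15, 56, 63, 64, 64, 64, 71, 68, 66, 58, 67, 87, 79, 93, 66, 58, 46, 129, 153, 155, 156, 159, 165, 197]
3 [42, 38, 38, 43, 46, 47, 16, 64, 94, 91, 95, 97, 98, 97, 93, 97, 99, 99, 98, 100, 43, 44, 72, 144, 148, 131, 115, 134, 123, 158]
5 [41, 37, 37, 40, 45, 44, 13, 56, 88, 84, 104, 109, 115, 123, 123, 112, 115, 114, 105, 106, 73, 87, 105, 112, 103, 97, 100, 107, 97, 103]
knob [193.93310091 202.92766483]
(-0.19789329171180725, 0.9782025218009949, (0, 7), (8, 6)) expect (8,6)
[[193.93310091 202.92766483]
 [188.877364   203.49398425]]
```

The stop's block hasn't moved. The brightness profile along the tongue puts the stop face at y≈-42, because the dark patch I read earlier was its shadow. About 3–4 mm of sliding remains.

jog_arm:
  commands:
    - {"dx":0,"dy":0.02,"dz":0,"ax":0,"ay":0,"az":0,"gripper":0.7}
    - {"dx":0,"dy":0.02,"dz":0,"ax":0,"ay":0,"az":0,"gripper":0.7}
    - {"dx":0,"dy":0,"dz":0,"ax":0,"ay":0,"az":0,"gripper":0.7}

```text
clock: 17.95
eef_pos: [569.9, -206.3, 91.1]
eef_rot: [-3.139, 0.0, 0.358]
wrist_force: [0.0, 8.1, -2.6]
finger_gap: 49.6
finger_force: 60.0
```

```bash
python3 v.py 38
```

```text
t 17.95 pos [ 569.9 -206.3   91.1] shift [ 0.05 -0.41 -0.52] turn [-0.02  0.    0.01] F [ 0.   8.1 -2.6] gap 49.6 q [-0.41  0.54  1.47  0.    1.13  0.8 ]
fixture-frame tcp 5.8584667964463835 -14.378924366183229 F local 2.8704511880329564 7.5990077047179225 M [ 2.26661954  0.01511807 -0.00642509]
```

jog_arm:
  commands:
    - {"dx":0,"dy":0.02,"dz":0,"ax":0,"ay":0,"az":0,"gripper":0.7}
    - {"dx":0,"dy":0.01,"dz":0,"ax":0,"ay":0,"az":0,"gripper":0.7}
    - {"dx":0,"dy":0,"dz":0,"ax":0,"ay":0,"az":0,"gripper":0.7}

```text
clock: 18.32
eef_pos: [570.3, -207.4, 91.0]
eef_rot: [-3.139, 0.0, 0.358]
wrist_force: [0.4, 9.0, -2.2]
finger_gap: 49.7
finger_force: 60.0
```

```bash
python3 v.py 38
```

```text
t 18.32 pos [ 570.3 -207.4   91. ] shift [ 0.05 -0.44 -0.52] turn [-0.02  0.    0.01] F [ 0.4  9.  -2.2] gap 49.7 q [-0.41  0.55  1.47  0.    1.13  0.8 ]
fixture-frame tcp 5.879508353566166 -15.538628911785942 F local 3.5437545272114708 8.334412936935006 M [ 2.41628864  0.05115626 -0.00346014]
```

jog_arm:
  commands:
    - {"dx":0,"dy":0.02,"dz":0,"ax":0,"ay":0,"az":0,"gripper":0.7}
    - {"dx":0,"dy":0.01,"dz":0,"ax":0,"ay":0,"az":0,"gripper":0.7}
    - {"dx":0,"dy":0,"dz":0,"ax":0,"ay":0,"az":0,"gripper":0.7}

```text
clock: 18.7
eef_pos: [570.7, -208.5, 91.0]
eef_rot: [-3.139, 0.0, 0.358]
wrist_force: [-0.8, 8.5, -1.4]
finger_gap: 49.8
finger_force: 60.0
```

```bash
python3 v.py 38
```

```text
t 18.7 pos [ 570.7 -208.5   91. ] shift [ 0.05 -0.47 -0.52] turn [-0.02  0.    0.01] F [-0.8  8.5 -1.4] gap 49.8 q [-0.41  0.55  1.47  0.    1.13  0.8 ]
fixture-frame tcp 5.871767377593293 -16.72427366372562 F local 2.251018941697029 8.273887573306556 M [ 2.38130507  0.0243659  -0.01274809]
```

jog_arm:
  commands:
    - {"dx":0,"dy":0.02,"dz":0,"ax":0,"ay":0,"az":0,"gripper":0.7}
    - {"dx":0,"dy":0,"dz":0,"ax":0,"ay":0,"az":0,"gripper":0.7}
    - {"dx":0,"dy":0,"dz":0,"ax":0,"ay":0,"az":0,"gripper":0.7}

```text
clock: 19.08
eef_pos: [571.0, -209.3, 91.1]
eef_rot: [-3.139, 0.0, 0.359]
wrist_force: [-0.1, 9.4, -2.1]
finger_gap: 49.6
finger_force: 60.0
```

```bash
python3 v.py 38
```

```text
t 19.07 pos [ 571.  -209.3   91.1] shift [ 0.05 -0.49 -0.52] turn [-0.02  0.    0.01] F [-0.1  9.4 -2.1] gap 49.6 q [-0.41  0.55  1.47  0.    1.13  0.8 ]
fixture-frame tcp 5.882967869407725 -17.567891220948006 F local 3.1917502904845585 8.874246034522427 M [ 2.28449928e+00  7.44490496e-04 -4.30159667e-02]
```

jog_arm:
  commands:
    - {"dx":0,"dy":0.02,"dz":0,"ax":0,"ay":0,"az":0,"gripper":0.7}
    - {"dx":0,"dy":0.01,"dz":0,"ax":0,"ay":0,"az":0,"gripper":0.7}
    - {"dx":0,"dy":0,"dz":0,"ax":0,"ay":0,"az":0,"gripper":0.7}

```text
clock: 19.45
eef_pos: [571.3, -210.1, 91.1]
eef_rot: [-3.138, 0.0, 0.359]
wrist_force: [-1.6, 11.4, -0.3]
finger_gap: 50.0
finger_force: 60.0
```

```bash
python3 v.py 38
```

```text
t 19.45 pos [ 571.3 -210.1   91.1] shift [ 0.05 -0.51 -0.52] turn [-0.02  0.    0.01] F [-1.6 11.4 -0.3] gap 50.0 q [-0.41  0.55  1.46  0.    1.13  0.8 ]
fixture-frame tcp 5.8720398285524915 -18.382353531822 F local 2.446509109916552 11.231562893950949 M [ 2.84762969  0.29268292 -0.00775874]
```

jog_arm:
  commands:
    - {"dx":0,"dy":0.02,"dz":0,"ax":0,"ay":0,"az":0,"gripper":0.7}
    - {"dx":0,"dy":0,"dz":0,"ax":0,"ay":0,"az":0,"gripper":0.7}
    - {"dx":0,"dy":0,"dz":0,"ax":0,"ay":0,"az":0,"gripper":0.7}

```text
clock: 19.82
eef_pos: [571.4, -210.2, 91.0]
eef_rot: [-3.137, 0.001, 0.359]
wrist_force: [-4.2, 14.0, 2.4]
finger_gap: 49.8
finger_force: 60.0
```

```bash
python3 v.py 38
```

```text
t 19.82 pos [ 571.4 -210.2   91. ] shift [ 0.05 -0.52 -0.52] turn [-0.03  0.    0.01] F [-4.2 14.   2.4] gap 49.8 q [-0.41  0.55  1.46  0.    1.13  0.8 ]
fixture-frame tcp 5.895265802293898 -18.571945902320977 F local 0.963515171760414 14.596729810806169 M [3.61059792 0.72837502 0.00427715]
```

The slide stopped at y≈-18.6 and the force rose, so the edge is on the stop. Next I'll press it down to the floor.

jog_arm:
  commands:
    - {"dx":0,"dy":0,"dz":0.06,"ax":0,"ay":0,"az":0,"gripper":0.7}
    - {"dx":0,"dy":0,"dz":0.06,"ax":0,"ay":0,"az":0,"gripper":0.7}
    - {"dx":0,"dy":0,"dz":0,"ax":0,"ay":0,"az":0,"gripper":0.7}

```text
clock: 20.2
eef_pos: [572.0, -210.1, 89.0]
eef_rot: [-3.138, -0.001, 0.359]
wrist_force: [-11.4, 21.2, 26.6]
finger_gap: 50.0
finger_force: 60.0
```

```bash
python3 v.py 38
```

```text
t 20.2 pos [ 572.  -210.1   89. ] shift [ 0.04 -0.52 -0.57] turn [-0.02 -0.    0.01] F [-11.4  21.2  26.6] gap 50.0 q [-0.41  0.55  1.46  0.    1.13  0.8 ]
fixture-frame tcp 6.465960573429956 -18.621347133310746 F local -3.283514575824416 23.854312335786936 M [4.82834681 2.64247963 0.00874464]
```

jog_arm:
  commands:
    - {"dx":0,"dy":-0.02,"dz":0.04,"ax":0,"ay":0,"az":0,"gripper":0.7}
    - {"dx":0,"dy":0,"dz":0,"ax":0,"ay":0,"az":0,"gripper":0.7}
    - {"dx":0,"dy":0,"dz":0,"ax":0,"ay":0,"az":0,"gripper":0.7}

```text
clock: 20.58
eef_pos: [572.2, -209.8, 88.8]
eef_rot: [-3.14, -0.002, 0.359]
wrist_force: [-14.3, 20.3, 36.9]
finger_gap: 49.5
finger_force: 60.0
```

```bash
python3 v.py 38
```

```text
t 20.57 pos [ 572.2 -209.8   88.8] shift [ 0.03 -0.51 -0.58] turn [-0.01 -0.01  0.01] F [-14.3  20.3  36.9] gap 49.5 q [-0.41  0.55  1.47  0.    1.12  0.8 ]
fixture-frame tcp 6.765061935337554 -18.415654194212348 F local -6.342162652381408 24.006899833507614 M [4.69075911 3.27113807 0.05234865]
```

jog_arm:
  commands:
    - {"dx":0,"dy":0,"dz":-0.08,"ax":0,"ay":0,"az":0,"gripper":0.7}
    - {"dx":0,"dy":0,"dz":0,"ax":0,"ay":0,"az":0,"gripper":0.7}

```text
clock: 20.82
eef_pos: [571.5, -210.0, 89.1]
eef_rot: [-3.139, -0.0, 0.359]
wrist_force: [-6.3, 14.4, 10.3]
finger_gap: 49.5
finger_force: 60.0
```

```bash
python3 v.py 38
```

```text
t 20.82 pos [ 571.5 -210.    89.1] shift [ 0.05 -0.51 -0.57] turn [-0.02 -0.    0.01] F [-6.3 14.4 10.3] gap 49.5 q [-0.41  0.55  1.47  0.    1.12  0.8 ]
fixture-frame tcp 6.102758216791061 -18.40719838570343 F local -0.8827702570120266 15.699258945015757 M [3.16885202 1.12617683 0.02007101]
```

Pressing 10 N down and 15 N against the stop, with almost nothing sideways. Releasing.

jog_arm:
  commands:
    - {"dx":0,"dy":0,"dz":0,"ax":0,"ay":0,"az":0,"gripper":0.45}
    - {"dx":0,"dy":0,"dz":0,"ax":0,"ay":0,"az":0,"gripper":0.35}
    - {"dx":0,"dy":0,"dz":0,"ax":0,"ay":0,"az":0,"gripper":0.2}
    - {"dx":0,"dy":0,"dz":0,"ax":0,"ay":0,"az":0,"gripper":0.2}
    - {"dx":0,"dy":0,"dz":0,"ax":0,"ay":0,"az":0,"gripper":0.2}
  squeeze: 10

```text
clock: 21.45
eef_pos: [571.7, -212.2, 88.5]
eef_rot: [3.141, 0.0, 0.358]
wrist_force: [-0.4, -0.5, 0.2]
finger_gap: 75.2
finger_force: 0.0
```

jog_arm:
  commands:
    - {"dx":0,"dy":0,"dz":-0.2,"ax":0,"ay":0,"az":0,"gripper":0.2}
    - {"dx":0,"dy":0,"dz":-0.5,"ax":0,"ay":0,"az":0,"gripper":0.2}
    - {"dx":0,"dy":0,"dz":-0.8,"ax":0,"ay":0,"az":0,"gripper":0.2}
    - {"dx":0,"dy":0,"dz":-0.8,"ax":0,"ay":0,"az":0,"gripper":0.2}
    - {"dx":0,"dy":0,"dz":-0.8,"ax":0,"ay":0,"az":0,"gripper":0.2}
    - {"dx":0,"dy":-0.7,"dz":-0.5,"ax":0,"ay":0,"az":0,"gripper":0.2}
    - {"dx":-0.9,"dy":-0.7,"dz":0,"ax":0,"ay":0,"az":0,"gripper":0.2}
    - {"dx":-0.9,"dy":-0.7,"dz":0,"ax":0,"ay":0,"az":0,"gripper":0.2}
    - {"dx":-0.9,"dy":-0.7,"dz":0,"ax":0,"ay":0,"az":0,"gripper":0.2}
    - {"dx":-0.9,"dy":-0.7,"dz":0,"ax":0,"ay":0,"az":0,"gripper":0.2}

```text
clock: 22.7
eef_pos: [386.4, -130.9, 232.9]
eef_rot: [3.14, -0.001, 0.358]
wrist_force: [0.6, -1.0, 0.4]
finger_gap: 75.1
finger_force: 0.0
```

jog_arm:
  commands:
    - {"dx":-0.8,"dy":-0.8,"dz":0,"ax":0,"ay":0,"az":0,"gripper":0.2}
    - {"dx":-0.5,"dy":-0.8,"dz":0,"ax":0,"ay":0,"az":0,"gripper":0.2}
    - {"dx":0,"dy":-0.8,"dz":0,"ax":0,"ay":0,"az":0,"gripper":0.2}
    - {"dx":0,"dy":-0.8,"dz":0,"ax":0,"ay":0,"az":0,"gripper":0.2}
    - {"dx":0,"dy":-0.8,"dz":0,"ax":0,"ay":0,"az":0,"gripper":0.2}
    - {"dx":0,"dy":-0.8,"dz":0,"ax":0,"ay":0,"az":0,"gripper":0.2}
    - {"dx":0,"dy":0,"dz":0,"ax":0,"ay":0,"az":0,"gripper":0.2}

```text
clock: 23.58
eef_pos: [271.3, 31.2, 232.9]
eef_rot: [3.14, -0.002, 0.361]
wrist_force: [-0.2, 0.3, 0.8]
finger_gap: 75.0
finger_force: 0.0
```

I've used all ten picture views, so I'll check the result with image code: fit the link's silhouette from the before/after difference in both cameras, and check the stop block.

```bash
python3 - <<'E'
from h import *
from scipy.optimize import minimize
N={n:cams.camera(n) for n in("scene","top")}; pickle.dump(N,open("n.pkl","wb"))
th=np.linspace(0,np.pi,24)
out=[(-25,0),(25,0)]+[(25*np.cos(a),105+25*np.sin(a)) for a in th]
M={}
for n in N:
    d=cv2.absdiff(N[n]["image"],D[n]["image"]).max(2); w=np.zeros(d.shape,np.uint8)
    q=proj(D[n],pl(FX,[(x,y,z) for x in(-8,20) for y in(-60,25) for z in(62,155)])); h=cv2.convexHull(q.astype(np.float32)).astype(int); cv2.fillPoly(w,[h],1); M[n]=((d>25)&(w>0)).astype(np.uint8),w
def pred(p,n):
    y0,z0,tl,x0,tx=p; K=4
    pts=np.array([(x0+e+tx*b, y0+a*np.cos(tl)-b*np.sin(tl), z0+a*np.sin(tl)+b*np.cos(tl)) for a,b in out for e in(-6,6)])
    m=np.zeros((400*K,640*K),np.uint8); q=(proj(D[n],pl(FX,pts))+.5)*K
    cv2.fillPoly(m,[cv2.convexHull(q.astype(np.float32)).astype(int)],1)
    b=[(x0+6*0+tx*105+14*0, y0+14*np.cos(a)-105*np.sin(tl), z0+105+14*np.sin(a)) for a in np.linspace(0,6.28,24)]
    return cv2.resize(m.astype(np.float32),(640,400),interpolation=cv2.INTER_AREA)
def cost(p,n): return float((np.abs(pred(p,n)-M[n][0])*M[n][1]).sum())
for n in N:
    best=min((cost((y,z,tl,6,tx),n),y,z,round(tl,2),tx) for y in np.arange(-24,-10,1) for z in(13,15,17,19,22) for tl in(-.06,-.03,0,.03,.06) for tx in(-.05,0,.05))
    print(n,M[n][0].sum(),best)
o,n2=[cv2.cvtColor(x["scene"]["image"],cv2.COLOR_RGB2GRAY) for x in(D,N)]
x,y=182,190
for nm,(x,y,w,h) in{"stop block scene":(182,190,22,24),"bottle":(268,245,42,65),"obj":(412,283,36,44),"gauge":(160,252,60,32)}.items():
    r=cv2.matchTemplate(n2[y-5:y+h+5,x-5:x+w+5],o[y:y+h,x:x+w],cv2.TM_CCOEFF_NORMED); print(nm,cv2.minMaxLoc(r)[1::2])
E
```

```text
scene 1003 (113.6875, np.int64(-18), 13, 0.03, -0.05)
top 430 (281.4375, np.int64(-11), 22, -0.06, 0)
stop block scene (0.9987620711326599, (5, 5))
bottle (0.9995490312576294, (5, 5))
obj (0.9996549487113953, (5, 5))
gauge (0.9998157620429993, (5, 5))
```

The scene fit puts the link at y≈-18 and on the floor. The top view had too little contrast to use. The tool was within about 0.005 rad of upright at release, and the stop and the bystanders haven't moved. Handing in.

```bash
python3 -c "
from h import *
print(job.sign_off())"
```

```text
the job is handed in; nothing more can be done
None
```

The link stands upright, eye up, in the white clamp's slot, pressed to the floor, against the stop and let go; I've handed the job in at about 24 s, but sign-off returned no verdict and the final check was by image code in one camera only.

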